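# Comb the returned box cutters into square rows with the bench rake

### The job

Square up the three box cutters that lie skewed in the rows of the return board: take the wooden rake by its grip and with its fins first sweep the cutters sideways until each lies flat and flush along the rail on the right of its own row (right as seen from the robot), then draw them lengthwise towards the robot until all their ends stand against the cross stop, still flush with their rails. Feel for the rails and for the stop: each time keep a light push of a few newtons on for a moment, but never press hard. Never touch a cutter with the gripper, leave the other things alone, and at the end set the rake back standing on the bench clear of the board.

Things in the scene. Friction and masses are not known exactly. Their poses are not given: they have to be found in the camera images.
- board: fixed plywood return board 260 (x) x 276 (y) x 10 mm; origin under it at bench height, x along the rows away from the robot, y across them to the left. The plate spans x -115 to +145, y -138 to +138 mm, its top is at z 10 mm. It has three rows side by side, 88 mm apart, each with a wooden rail along its right (-y) side, and one cross stop at the near end; the far end is open
- rail_right (a point): top middle of the right row's rail; axes as the board's. The three rails are straight wooden strips along x, 225 mm long (board x -100 to +125), 6 mm thick, 12 mm high over the plate, centred at board y -129 (right), -41 (middle) and +47 mm (left row), so 82 mm clear between rails; the left row is open at its left
- stop (a point): top middle of the cross stop's inner (far) face, at board x -100 mm; the stop is a wooden bar along y across all rows, 10 mm thick and 12 mm high over the plate; axes as the board's
- home_left (a point): point on the plate under the middle of the left cutter when that lies flush with its rail (y) and against the cross stop (x); the rail's face is 9 mm to its right, the stop's face 65 mm nearer the robot; axes as the board's
- home_middle (a point): the same for the middle row
- home_right (a point): the same for the right row
- rake: loose wooden rake, 0.2 to 0.42 kg, standing on three flat fins; origin at the middle fin's bottom, z up, y along the head. Fins at y -88, 0, +88 mm, each 36 (x) x 8 (y) mm, z 0 to 30 mm; head bar 30 (x) x 200 (y) mm, z 28 to 44 mm; on its middle an upright grip block 60 (x) x 24 (y) mm, z 44 to 94 mm, pinched across its 24 mm. The same turned half round
- cutter_left: box cutter in the left row, 131 mm long (x), 18 mm wide (y), 11 mm thick with a thumb slide to 14 mm, 0.06 to 0.11 kg; origin at the middle of its underside; free to slide
- cutter_middle: the same in the middle row
- cutter_right: the same in the right row
- stapler: bystander: desk stapler 120 x 32 x 44 mm, loose; origin at the middle of its underside
- ticket_pad: bystander: pad of tickets 60 x 85 x 19 mm, loose; origin at the middle of its underside
- tape_roll_a: bystander: roll of packing tape, 79 mm across, 37 mm high, loose; origin at the middle of its underside

How it is judged (in metres and radians):
On the way, in this order (a step that is already met when the one before it is completed fails the run):
1. all three cutters lie parallel and flush along their right-hand rails, with the rake pressing lightly (over 1 N) on at least one of them (angle between the x axis of each of cutter_left, cutter_middle, cutter_right and the x axis of board, either way round below 0.07 rad and y of cutter_left in the frame of home_left between -0.004 and 0.004 m and z of cutter_left in the frame of home_left below 0.004 m and y of cutter_middle in the frame of home_middle between -0.004 and 0.004 m and z of cutter_middle in the frame of home_middle below 0.004 m and y of cutter_right in the frame of home_right between -0.004 and 0.004 m and z of cutter_right in the frame of home_right below 0.004 m and (contact force between rake and cutter_left above 1 N or contact force between rake and cutter_middle above 1 N or contact force between rake and cutter_right above 1 N)), for 0.1 s.
2. all three cutters have their near ends against the cross stop and are flush with their rails, with the rake pressing lightly (over 1 N) on at least one of them (all of step 1 and x of cutter_left in the frame of home_left between -0.006 and 0.006 m and x of cutter_middle in the frame of home_middle between -0.006 and 0.006 m and x of cutter_right in the frame of home_right between -0.006 and 0.006 m), for 0.1 s.
At the end, for the whole second after the job is handed in: every cutter lies flat in its own row, parallel to the rails within 0.07 rad (4 degrees), within 4 mm of flush with its right-hand rail and within 6 mm of the cross stop, at rest; the rake stands upright on its fins on the bench (within 4 mm of it and 0.05 rad), not touching the board, released (angle between the x axis of each of cutter_left, cutter_middle, cutter_right and the x axis of board, either way round below 0.07 rad and y of cutter_left in the frame of home_left between -0.004 and 0.004 m and z of cutter_left in the frame of home_left below 0.004 m and y of cutter_middle in the frame of home_middle between -0.004 and 0.004 m and z of cutter_middle in the frame of home_middle below 0.004 m and y of cutter_right in the frame of home_right between -0.004 and 0.004 m and z of cutter_right in the frame of home_right below 0.004 m and x of cutter_left in the frame of home_left between -0.006 and 0.006 m and x of cutter_middle in the frame of home_middle between -0.006 and 0.006 m and x of cutter_right in the frame of home_right between -0.006 and 0.006 m and linear speed of each of cutter_left, cutter_middle, cutter_right, rake below 0.02 m/s and height (world z) of rake below 0.004 m and angle between rake's own z axis and vertical below 0.05 rad and contact force between rake and board below 0.1 N).
It fails at once if the gripper or arm touches a cutter (contact force between any of the fingers, the arm and cutter_left above 0.3 N or contact force between any of the fingers, the arm and cutter_middle above 0.3 N or contact force between any of the fingers, the arm and cutter_right above 0.3 N).
It fails at once if the rake presses a cutter with more than 30 N (contact force between rake and cutter_left above 30 N or contact force between rake and cutter_middle above 30 N or contact force between rake and cutter_right above 30 N).
It fails at once if a bystander is moved by more than 15 mm (distance of any of stapler, ticket_pad, tape_roll_a from where it was at the start of the episode above 0.015 m).
It also fails if it takes over 58 s, if anything falls off the work surface, if the arm or the gripper's body presses on something with over 40 N, if the wrist force passes 120 N, or if a joint passes its speed limit or range.

### The arm

A 7-joint arm with a two-finger parallel gripper is mounted at the origin on a cart in front of the work surface, level with it; the furniture and walls round the work are solid. World frame = base frame: x ahead of the robot, y to its left, z up, the work surface at z = 0. Lengths are in m, angles in degrees, forces in N, time in s.
With the tool pointing down it reaches from about 0.35 to 0.9 m from the base axis. Payload 7.2 kg.
Tool frame: the origin (TCP) lies on the front face of the gripper's body, between the roots of the fingers; the fingertips stand 73 mm ahead of it and the grasp point (between the pads) lies 54 mm ahead of it (arm.tcp_to_tips is the distance from the TCP to the fingertips, in m); z points along the fingers, y is the line along which they close (so a half turn about z gives the same grasp; the last joint's range is limited). The gripper opens to 85 mm and grips with 20 to 120 N. Pads are 22 mm wide; open, the fingers measure 114 mm over their backs; the gripper's body (76 mm by 85 mm) begins 54 mm behind the grasp point. The pads swing forward as they close: fully open they stand 13 mm farther back than shut.
Start: joints at [59.175, 23.554, -0.728, 91.456, 0.321, 64.991, -4.71], TCP at [0.283, -0.557, 0.304] pointing down, gripper open.
Joint ranges: [-169.25, 169.25], [-16.82, 113.86], [-84.01, 82.57], [7.8, 145.47], [-59.2, 239.2], [7.22, 106.19], [-163.78, 163.78]. Speed limits (degrees/s): [136.94, 136.94, 172.46, 172.46, 180, 180, 180].

### API

Orientations are given as a 3x3 rotation matrix whose columns are the frame's x, y, z axes.
In Python, from bench import monitor, optics, workorder, arm gives the robot as it stands. The module is installed in compiled form; this text tells all that it offers.
- The arm moves only by the tool carry_out, never from a script. Its argument "rows" is a list of rows, each a list of 5 numbers: the shift along the tool's x, y, z in cm, then the turn about the tool's z in degrees, then the opening in per cent of the stroke, from 0 (shut) to 100 (fully open). In form: [[x, y, z, yaw, hand], ...]. A call has 1 to 10 rows; each row is the pose to reach, as a shift and turn from the pose commanded when the call began, along the tool's axes at that moment; what a row does not reach only later rows make up. A row lasts 1/10 s, in which the tool goes at most 50 mm and 8.59 degrees, less where a joint would pass 70% of its speed; a pose out of reach is approached as far as the arm can. A call with a gripper value outside its range is refused whole. The fingers move at their own pace and stop on an object; "force" is the grip in N (left out, the last holds). Time passes only in rows, so rows that repeat a pose let the fingers close. It gives the time, the measured TCP pose, the force, the opening and the grip force at its end, in the units of the state.
- monitor.state(): the state, without advancing time (a new reading comes with each control period).
- optics.snapshot(name): name is "side" or "top"; returns a dict with "pixels" (400x640x3 uint8, red, green, blue), "fx", "fy", "cx", "cy" (pixels), "rvec" (rotation vector, rad) and "tvec" (3), from world to camera coordinates, as OpenCV has them. Camera axes: x right, y down, z forward; pixel columns grow to the right and rows downward; lengths in m; the calibration is good to about 2 mm. A picture is of the moment at which its call begins. There is no depth.
- workorder.sign_off(): hands the job in; it is judged then, once.
The state is a dict: "t": time; "qpos": joint angles; "joint_vel": joint speeds; "joint_efforts": joint torques, N m; "tcp_pos": TCP position; "ee_rot": TCP orientation; "ft_force": force on the tool from outside, world axes, zero at the start; "moment": the same for the moment, N m; "gripper_width": finger opening in m; "gripper_force": force on a finger pad.
Only numpy, scipy, OpenCV 4.12 (cv2) and the standard library are available. Lean on these libraries where they do the work, as an engineer would, in place of code of your own. Each camera call takes 0.05 s, during which the arm holds its last target. There are 200 camera calls.

## Working session

There is one attempt and no reset: what is moved stays moved. The work goes in short steps, Python scripts to look and compute and a tool call to move; the robot and the scene stay as the last step left them, time stands still between calls to the robot, and variables do not carry over. Pictures are saved under pics/ and viewed, at most 10 in all, crops included, and the job is handed in when it is done.

Besides the shell and the picture viewer there is one more tool, called after "Call:" as name([rows], argument=value, ...), one row to a line, values as JSON. carry_out: Moves the arm, as the interface text tells. Its arguments: {"type":"object","properties":{"rows":{"type":"array"},"force":{"type":"number"}},"required":["rows"]}

```bash
mkdir -p pics; cat > h.py <<'E'
import numpy as np, cv2
from bench import monitor, optics, workorder, arm
def snap(n,f=None):
    s=optics.snapshot(n)
    if f: cv2.imwrite('pics/'+f,cv2.cvtColor(s['pixels'],cv2.COLOR_RGB2BGR))
    return s
def KRt(s):
    K=np.array([[s['fx'],0,s['cx']],[0,s['fy'],s['cy']],[0,0,1.]])
    return K,cv2.Rodrigues(np.array(s['rvec'],float))[0],np.array(s['tvec'],float).ravel()
def unproj(s,uv,z):
    K,R,t=KRt(s); d=R.T@np.linalg.inv(K)@np.array([uv[0],uv[1],1.]); c=-R.T@t
    return c+d*(z-c[2])/d[2]
def proj(s,P):
    K,R,t=KRt(s); q=(K@(R@np.atleast_2d(P).T+t[:,None])).T; return q[:,:2]/q[:,2:]
E
python3 - <<'E'
from h import *
for n in('top','side'):
    s=snap(n,n+'1.png'); K,R,t=KRt(s); print(n,K[0,0],K[0,2],K[1,2],-R.T@t,R.round(3).tolist())
st=monitor.state(); print({k:np.round(v,3).tolist() for k,v in st.items()})
E
```

```text
top 447.2467010155636 312.69984017604327 201.29791091746563 [ 0.41608576 -0.08338343  1.24094071] [[-0.007, -1.0, 0.025], [-0.993, 0.004, -0.118], [0.118, -0.026, -0.993]]
side 411.8760803452228 321.06725455960685 207.44430486306072 [0.01397352 0.67833673 0.71039294] [[-0.815, -0.579, 0.007], [-0.333, 0.458, -0.824], [0.474, -0.674, -0.566]]
{'t': 0.1, 'qpos': [59.175, 23.594, -0.726, 91.499, 0.322, 64.992, -4.708], 'joint_vel': [0.039, -0.113, -0.039, -0.077, 0.052, -0.039, -0.011], 'joint_efforts': [0.004, -60.182, 0.685, -30.009, 0.014, 0.006, -0.0], 'tcp_pos': [0.283, -0.557, 0.303], 'ee_rot': [[0.892, 0.453, -0.001], [0.453, -0.892, 0.001], [-0.0, -0.001, -1.0]], 'ft_force': [0.095, -0.594, 1.327], 'moment': [-0.01, 0.001, -0.031], 'gripper_force': 0.0, 'gripper_width': 0.086}
```

View pics/top1.png

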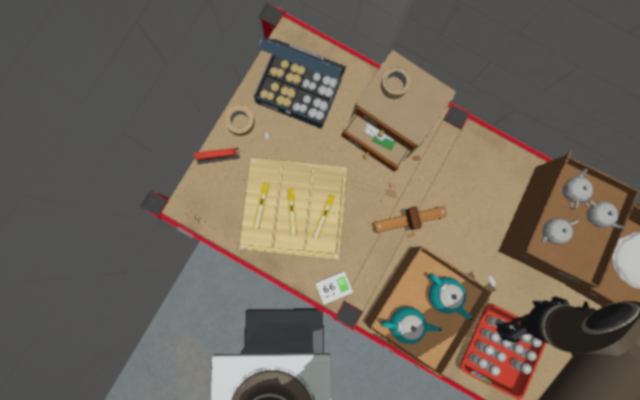

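View pics/side1.png

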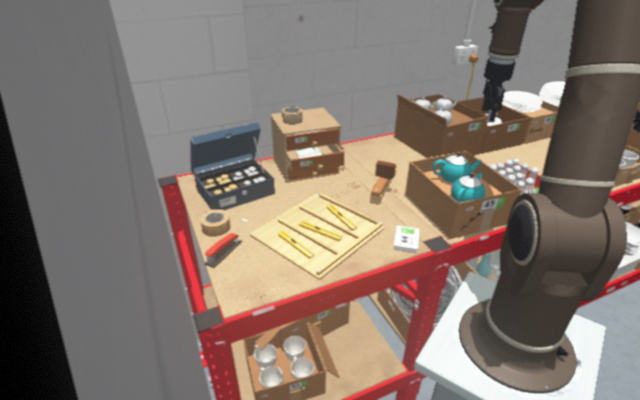

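Top: board about (295,208), rake at (410,219) with its grip at (413,218); the pad, roll and stapler stand clear. I'll look at an enlarged crop.

```bash
python3 - <<'E'
import cv2
a=cv2.imread('pics/top1.png')[148:268,230:460]
cv2.imwrite('pics/c1.png',cv2.resize(a[:,:125],None,fx=5,fy=5,interpolation=cv2.INTER_CUBIC)[:600])
cv2.imwrite('pics/c2.png',cv2.resize(a[45:100,135:],None,fx=6,fy=6,interpolation=cv2.INTER_CUBIC))
E
```

```text
(no output)
```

View pics/c1.png

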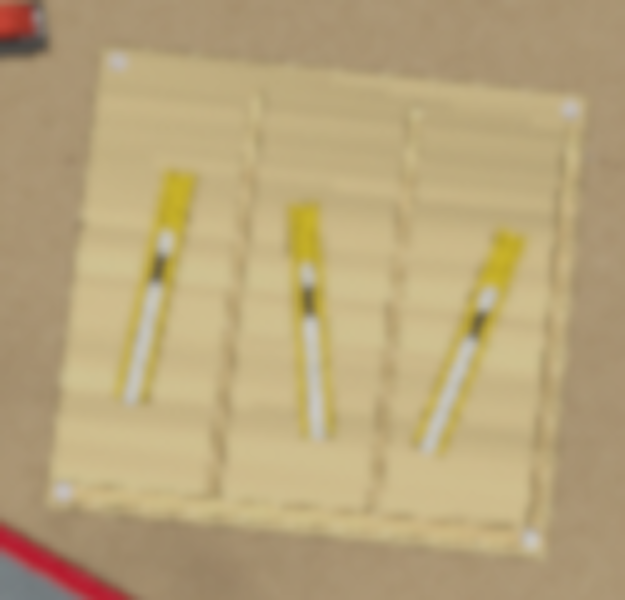

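View pics/c2.png

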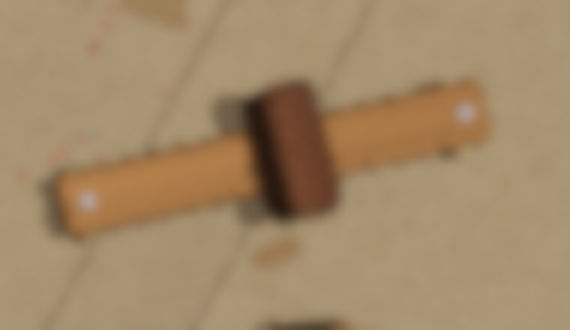

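c1: board corners at (103,48), (584,95), (546,555) and (50,505). The cutters are yellow, with the left and right ones tilted clockwise. c2: rake head ends at the dots (89,202) and (466,114), grip top at about (298,148).

```bash
cat > m.py <<'E'
from h import *
from scipy.optimize import least_squares
import pickle
s=snap('top'); 
def c1(p): return [(p[0]+.5)/5-.5+230,(p[1]+.5)/5-.5+148]
def c2(p): return [(p[0]+.5)/6-.5+365,(p[1]+.5)/6-.5+193]
cor=np.array([c1(p) for p in[(103,48),(584,95),(546,555),(50,505)]])
M=np.array([[.145,.138],[.145,-.138],[-.115,-.138],[-.115,.138]])
def W(p,q,z): 
    c,s_=np.cos(p[2]),np.sin(p[2]); q=np.atleast_2d(q); xy=q[:,:2]@np.array([[c,s_],[-s_,c]])+p[:2]
    return np.c_[xy,np.full(len(q),z)]
r=least_squares(lambda p:(proj(s,W(p,M,.01))-cor).ravel(),[.42,-.03,0])
p=r.x; print('board',p[:2],np.degrees(p[2]),'res px',r.fun.round(2))
c_,s_=np.cos(p[2]),np.sin(p[2])
def B(w): d=w[:2]-p[:2]; return np.array([c_*d[0]+s_*d[1],-s_*d[0]+c_*d[1]])
for n,a,b in[('L',(180,172),(133,404)),('M',(304,204),(319,438)),('R',(511,234),(427,452))]:
    A,C=[B(unproj(s,c1(q),.021))*1000 for q in(a,b)]; d=A-C
    print(n,A.round(),C.round(),'mid',((A+C)/2).round(),'len',np.hypot(*d).round(),'ang',np.degrees(np.arctan2(d[1],d[0])).round(1))
l,rr=[unproj(s,c2(q),.044) for q in((89,202),(466,114))]; d=l-rr
g=unproj(s,c2((298,148)),.094)
print('rake',l,rr,'mid',(l+rr)/2,'d',np.hypot(*d[:2]),'yaw',np.degrees(np.arctan2(-d[0],d[1])),'grip',g)
np.save('board.npy',p)
E
python3 m.py
```

```text
board [ 0.53091847 -0.06174212] -5.854679927467314 res px [-0.8  -0.88  1.14 -0.56  0.58  0.51 -0.89  0.82]
L [76. 84.] [-54.  96.] mid [11. 90.] len 130.0 ang -5.1
M [65. 14.] [-63.  -7.] mid [1. 4.] len 129.0 ang 9.4
R [  59. -101.] [-65. -66.] mid [ -3. -83.] len 129.0 ang -15.7
rake [ 0.48963765 -0.29346285  0.044     ] [ 0.52846028 -0.46530872  0.044     ] mid [ 0.50904896 -0.37938579  0.044     ] d 0.17617661820559943 yaw 12.730294278404063 grip [ 0.50937386 -0.37574748  0.094     ]
```

Call:
carry_out([
  [4,-1,0,2,100],
  [9,-2,0,5,100],
  [14,-3,0,8,100],
  [19,-4,0,11,100],
  [24,-5,0,14.2,100],
  [28.3,-5.8,2,14.2,100],
  [28.3,-5.8,6,14.2,100],
  [28.3,-5.8,9,14.2,100],
  [28.3,-5.8,9,14.2,100],
])

```text
t: 1.05
tcp_pos: [0.5072, -0.3756, 0.2091]
ee_rot: [[0.975, 0.221, -0.007], [0.221, -0.975, 0.005], [-0.006, -0.006, -1.0]]
ft_force: [-0.7, 0.3, 0.4]
gripper_width: 0.0854
gripper_force: 0.0
```

```bash
python3 - <<'E'
from h import *
st=monitor.state();print(st['t'],st['tcp_pos'],st['ee_rot'].round(3) if hasattr(st['ee_rot'],'round') else st['ee_rot'],st['ft_force'])
s=snap('side'); a=s['pixels'][120:220,330:450]
cv2.imwrite('pics/s2.png',cv2.resize(cv2.cvtColor(a,cv2.COLOR_RGB2BGR),None,fx=5,fy=5,interpolation=cv2.INTER_CUBIC))
E
```

```text
1.05 [ 0.50722071 -0.37557778  0.2091331 ] [[ 0.975  0.221 -0.007]
 [ 0.221 -0.975  0.005]
 [-0.006 -0.006 -1.   ]] [-0.72403606  0.26104711  0.40195386]
```

View pics/s2.png

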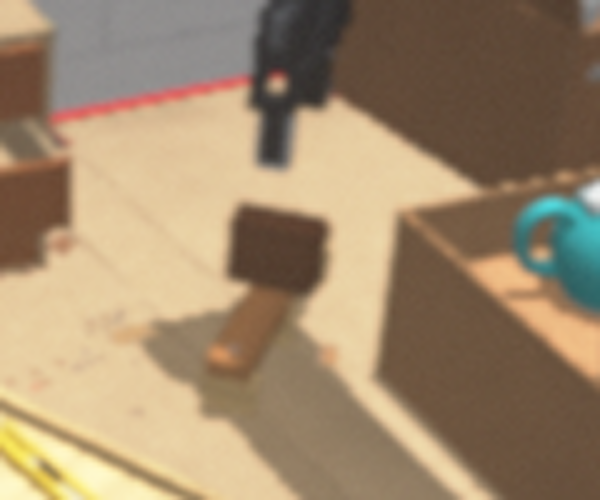

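The gripper hangs over the grip block at (280,250), with the fingers on either side of it. Descend and close.

Call:
carry_out([
  [0,0.3,2,0,100],
  [0,0.3,4.5,0,100],
  [0,0.3,7,0,100],
  [0,0.3,8.2,0,100],
  [0,0.3,8.2,0,20],
  [0,0.3,8.2,0,10],
  [0,0.3,8.2,0,10],
  [0,0.3,8.2,0,10],
  [0,0.3,8.2,0,10],
  [0,0.3,8.2,0,10],
], force=70)

```text
t: 2.1
tcp_pos: [0.5103, -0.3806, 0.1334]
ee_rot: [[0.975, 0.22, 0.002], [0.22, -0.975, -0.001], [0.002, 0.001, -1.0]]
ft_force: [-0.7, 1.0, 5.6]
gripper_width: 0.0232
gripper_force: 69.7
```

Call:
carry_out([
  [0,0,-2,0,10],
  [0,0,-5,0,10],
  [1,-4,-6,3,10],
  [3,-9,-6,6,10],
  [4,-14,-6,9,10],
  [5.5,-18.5,-6,12,10],
  [7,-23,-6,15,10],
  [8.5,-27.5,-6,18.6,10],
  [9.5,-31,-6,18.6,10],
  [10,-33.7,-6,18.6,10],
])

```text
t: 3.1
tcp_pos: [0.533, -0.0263, 0.1921]
ee_rot: [[0.995, -0.1, 0.0], [-0.1, -0.995, 0.001], [0.0, -0.001, -1.0]]
ft_force: [-0.2, 0.5, -3.3]
gripper_width: 0.0227
gripper_force: 69.5
```

Call:
carry_out([
  [0,0,0,0,10],
  [0,0,0,0,10],
  [0,0,0,0,10],
])

```text
t: 3.4
tcp_pos: [0.5329, -0.0309, 0.1919]
ee_rot: [[0.995, -0.104, -0.0], [-0.104, -0.995, -0.001], [-0.0, 0.001, -1.0]]
ft_force: [-0.2, -0.5, -3.6]
gripper_width: 0.0233
gripper_force: 69.7
```

```bash
cat > b.py <<'E'
from h import *
p=np.load('board.npy'); st=monitor.state(); R=np.array(st['ee_rot']); t=np.array(st['tcp_pos'])
c,s_=np.cos(p[2]),np.sin(p[2]); d=t[:2]-p[:2]
print('t',round(st['t'],2),'board xy mm',np.round(1000*np.array([c*d[0]+s_*d[1],-s_*d[0]+c*d[1]]),1),'z',round(t[2],4),'yaw rel',round(np.degrees(np.arctan2(R[1,0],R[0,0])-p[2]),2),'F board',(np.array([[c,s_],[-s_,c]])@np.array(st['ft_force'])[:2]).round(1),st['ft_force'][2].round(1),'tilt',R[:2,2].round(4))
E
python3 b.py; python3 - <<'E'
from h import *
s=snap('top','t3.png'); a=s['pixels'][150:270,230:360]
cv2.imwrite('pics/t3c.png',cv2.resize(cv2.cvtColor(a,cv2.COLOR_RGB2BGR),None,fx=5,fy=5,interpolation=cv2.INTER_CUBIC))
E
```

```text
t 3.4 board xy mm [-1.2 30.9] z 0.1919 yaw rel -0.11 F board [-0.1 -0.5] -3.6 tilt [-0.0001 -0.0008]
```

View pics/t3c.png

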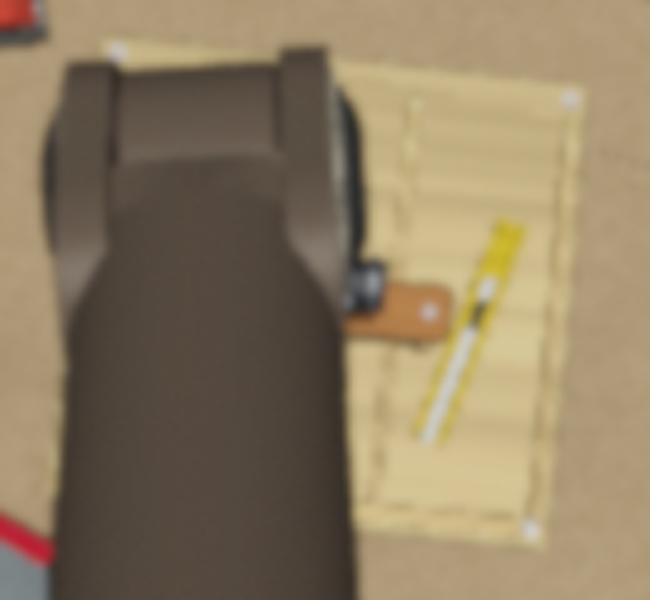

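The right fin's dot is at (429,312) in the crop, left of the right cutter as intended. I'll check it against the calibration and the side view.

```bash
python3 - <<'E'
from h import *
p=np.load('board.npy');c,s_=np.cos(p[2]),np.sin(p[2])
s=snap('top'); w=unproj(s,(315.4,212),.1015); d=w[:2]-p[:2]; print('right dot board',1000*np.array([c*d[0]+s_*d[1],-s_*d[0]+c*d[1]]))
s=snap('side'); a=s['pixels'][170:280,240:395]
cv2.imwrite('pics/s4.png',cv2.resize(cv2.cvtColor(a,cv2.COLOR_RGB2BGR),None,fx=5,fy=5,interpolation=cv2.INTER_CUBIC))
B=lambda x,y,z:np.array([*(np.array([[c,-s_],[s_,c]])@[x,y]+p[:2]),z])
for y in(-57,31,119): print('pred dot',(proj(s,B(-.001,y/1000,.1025))-[240,170])*5)
E
```

```text
right dot board [ -1.49871437 -58.46436984]
pred dot [[481.54874502 125.01223715]]
pred dot [[373.59586573 193.39651271]]
pred dot [[253.98300267 269.16696963]]
```

View pics/s4.png

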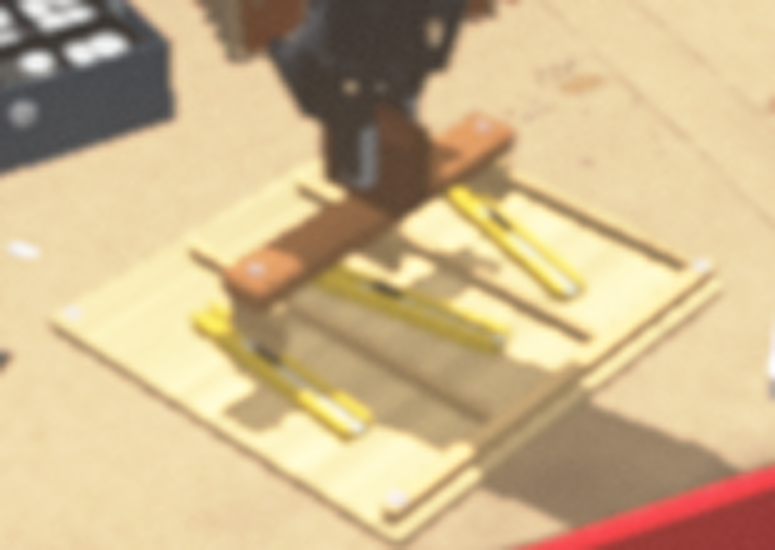

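The rake agrees with the calibration: left dot (254,269), right dot (482,125). The fins hang left of each cutter, so I descend.

Call:
carry_out([
  [0,0,1,0,10],
  [0,0,2,0,10],
  [0,0,3,0,10],
  [0,0,3.7,0,10],
  [0,0,4.2,0,10],
  [0,0,4.5,0,10],
  [0,0,4.5,0,10],
])

```text
t: 4.25
tcp_pos: [0.5329, -0.0296, 0.1464]
ee_rot: [[0.995, -0.102, -0.001], [-0.102, -0.995, -0.0], [-0.001, 0.0, -1.0]]
ft_force: [-0.0, 0.0, -3.6]
gripper_width: 0.0234
gripper_force: 69.7
```

```bash
python3 b.py
```

```text
t 4.25 board xy mm [-1.3 32.2] z 0.1464 yaw rel -0.03 F board [-0. -0.] -3.6 tilt [-0.0007 -0.    ]
```

Call:
carry_out([
  [0,0.4,0,0,10],
  [0,0.8,0,0,10],
  [0,1.2,0,0,10],
  [0,1.6,0,0,10],
  [0,2.0,0,0,10],
  [0,2.4,0,0,10],
  [0,2.8,0,0,10],
  [0,3.2,0,0,10],
  [0,3.5,0,0,10],
  [0,3.8,0,0,10],
])

```text
t: 5.25
tcp_pos: [0.5291, -0.0677, 0.1469]
ee_rot: [[0.995, -0.103, -0.0], [-0.103, -0.995, 0.0], [-0.0, -0.0, -1.0]]
ft_force: [0.5, 1.1, -2.0]
gripper_width: 0.0229
gripper_force: 69.8
```

```bash
python3 b.py
```

```text
t 5.25 board xy mm [-1.2 -6.1] z 0.1469 yaw rel -0.03 F board [0.4 1.2] -2.0 tilt [-0.0001  0.    ]
```

Call:
carry_out([
  [0,0.2,0,0,10],
  [0,0.4,0,0,10],
  [0,0.5,0,0,10],
  [0,0.6,0,0,10],
  [0,0.7,0,0,10],
  [0,0.7,0,0,10],
])

```text
t: 5.85
tcp_pos: [0.5284, -0.0746, 0.1469]
ee_rot: [[0.995, -0.103, -0.0], [-0.103, -0.995, -0.0], [-0.0, 0.0, -1.0]]
ft_force: [0.6, 0.8, -2.7]
gripper_width: 0.0234
gripper_force: 69.8
```

```bash
python3 b.py
```

```text
t 5.85 board xy mm [ -1.2 -13. ] z 0.1469 yaw rel -0.03 F board [0.5 0.8] -2.7 tilt [-0.     -0.0002]
```

Call:
carry_out([
  [0,0.05,0,0,10],
  [0,0.1,0,0,10],
  [0,0.15,0,0,10],
  [0,0.2,0,0,10],
])

```text
t: 6.25
tcp_pos: [0.5283, -0.0761, 0.1469]
ee_rot: [[0.995, -0.102, 0.0], [-0.102, -0.995, 0.0], [0.0, -0.0, -1.0]]
ft_force: [0.7, 3.1, -2.7]
gripper_width: 0.023
gripper_force: 69.6
```

Call:
carry_out([
  [0,0.05,0,0,10],
  [0,0.1,0,0,10],
  [0,0.1,0,0,10],
])

```text
t: 6.55
tcp_pos: [0.5283, -0.0763, 0.1469]
ee_rot: [[0.995, -0.102, 0.0], [-0.102, -0.995, 0.001], [0.0, -0.001, -1.0]]
ft_force: [1.1, 6.1, -2.7]
gripper_width: 0.0232
gripper_force: 69.6
```

Call:
carry_out([
  [0,0.05,0,0,10],
  [0,0.1,0,0,10],
  [0,0.1,0,0,10],
  [0,0.1,0,0,10],
])

```text
t: 6.95
tcp_pos: [0.5283, -0.0765, 0.1469]
ee_rot: [[0.995, -0.101, 0.0], [-0.101, -0.995, 0.002], [0.0, -0.002, -1.0]]
ft_force: [1.0, 7.4, -3.4]
gripper_width: 0.0232
gripper_force: 69.6
```

```bash
python3 b.py; python3 - <<'E'
from h import *
A=[]
for n,(y,x) in(('side',(170,240)),('top',(150,230))):
    s=snap(n); a=s['pixels'][y:y+110,x:x+155 if n=='side' else x+125]
    A.append(cv2.resize(cv2.cvtColor(a,cv2.COLOR_RGB2BGR),(480,341) if n=='side' else (310,341),interpolation=cv2.INTER_CUBIC))
s=snap('side'); a=s['pixels'][170:280,240:395]
cv2.imwrite('pics/s5.png',cv2.resize(cv2.cvtColor(a,cv2.COLOR_RGB2BGR),None,fx=5,fy=5,interpolation=cv2.INTER_CUBIC))
E
```

```text
t 6.95 board xy mm [ -1.1 -14.9] z 0.1469 yaw rel 0.04 F board [0.2 7.5] -3.4 tilt [0.0003 0.0022]
```

View pics/s5.png

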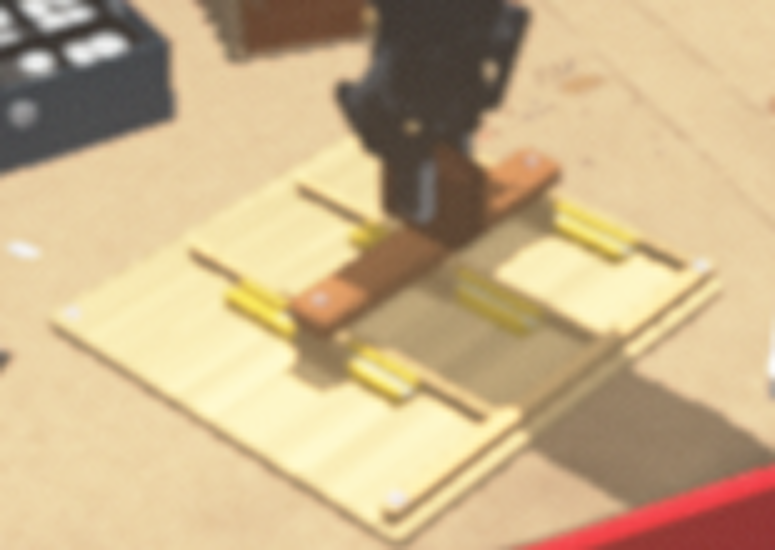

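All three cutters lie parallel and flush with their rails; e.g. the left one runs (235,295)-(410,390) along its rail. Back off, go round beyond their far ends, and line up behind them.

Call:
carry_out([
  [0,-0.4,0,0,10],
  [0,-0.8,0,0,10],
  [0,-0.9,0,0,10],
  [2,-0.9,0,0,10],
  [4,-0.9,0,0,10],
  [6,-0.9,0,0,10],
  [8,-0.9,0,0,10],
  [9.5,-0.9,0,0,10],
  [10.4,-0.9,0,0,10],
  [10.4,-0.9,0,0,10],
])

```text
t: 8.1
tcp_pos: [0.633, -0.0804, 0.1466]
ee_rot: [[0.995, -0.103, 0.0], [-0.103, -0.995, -0.0], [0.0, 0.0, -1.0]]
ft_force: [-0.4, 0.8, -3.2]
gripper_width: 0.0234
gripper_force: 69.8
```

```bash
python3 b.py; python3 - <<'E'
from h import *
s=snap('side'); a=s['pixels'][170:280,240:395]
cv2.imwrite('pics/s6.png',cv2.resize(cv2.cvtColor(a,cv2.COLOR_RGB2BGR),None,fx=5,fy=5,interpolation=cv2.INTER_CUBIC))
E
```

```text
t 8.1 board xy mm [103.5  -8.2] z 0.1466 yaw rel -0.04 F board [-0.5  0.8] -3.2 tilt [ 0.0002 -0.0004]
```

View pics/s6.png

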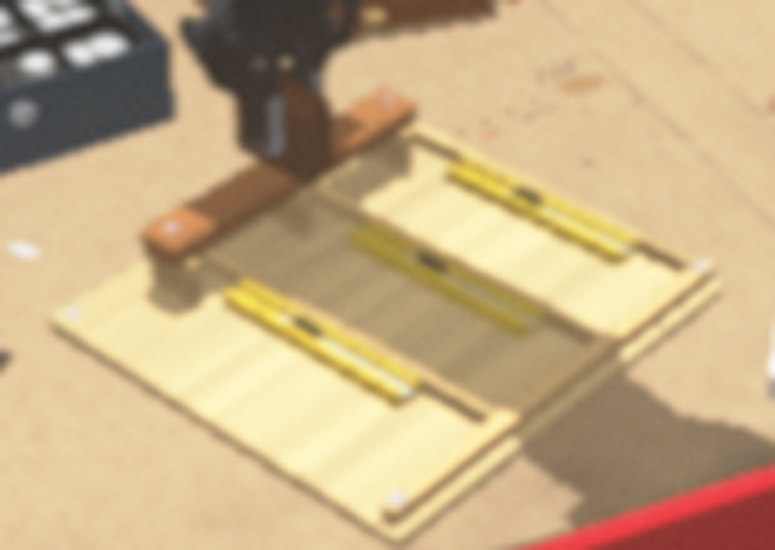

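The cutters lie flush and untouched, and the fins stand beyond their far ends ((235,290), (355,230), (455,170)). Shift in behind them, then draw.

Call:
carry_out([
  [0,0.5,0,0,10],
  [0,1.0,0,0,10],
  [0,1.5,0,0,10],
  [0,2.0,0,0,10],
  [0,2.0,0,0,10],
  [-0.5,2.0,0,0,10],
  [-1.0,2.0,0,0,10],
  [-1.4,2.0,0,0,10],
  [-1.8,2.0,0,0,10],
  [-2.2,2.0,0,0,10],
])

```text
t: 9.15
tcp_pos: [0.6083, -0.0975, 0.147]
ee_rot: [[0.995, -0.102, 0.001], [-0.102, -0.995, 0.0], [0.001, -0.0, -1.0]]
ft_force: [1.1, 0.3, -3.6]
gripper_width: 0.0231
gripper_force: 69.7
```

```bash
python3 b.py
```

```text
t 9.15 board xy mm [ 80.6 -27.7] z 0.147 yaw rel -0.01 F board [1.  0.4] -3.6 tilt [0.0006 0.    ]
```

Call:
carry_out([
  [-0.3,0,0,0,10],
  [-0.6,0,0,0,10],
  [-0.9,0,0,0,10],
  [-1.2,0,0,0,10],
  [-1.5,0,0,0,10],
  [-1.8,0,0,0,10],
  [-2.1,0,0,0,10],
  [-2.3,0,0,0,10],
  [-2.5,0,0,0,10],
  [-2.6,0,0,0,10],
])

```text
t: 10.15
tcp_pos: [0.5824, -0.095, 0.1469]
ee_rot: [[0.995, -0.102, -0.0], [-0.102, -0.995, -0.0], [-0.0, 0.0, -1.0]]
ft_force: [2.0, 0.0, -2.8]
gripper_width: 0.0237
gripper_force: 69.8
```

```bash
python3 b.py
```

```text
t 10.15 board xy mm [ 54.6 -27.9] z 0.1469 yaw rel -0.03 F board [2.  0.2] -2.8 tilt [-0. -0.]
```

Call:
carry_out([
  [-0.1,0,0,0,10],
  [-0.2,0,0,0,10],
  [-0.3,0,0,0,10],
  [-0.4,0,0,0,10],
  [-0.4,0,0,0,10],
])

```text
t: 10.65
tcp_pos: [0.5784, -0.0947, 0.1469]
ee_rot: [[0.995, -0.103, -0.0], [-0.103, -0.995, -0.0], [-0.0, 0.0, -1.0]]
ft_force: [1.0, 2.0, -1.8]
gripper_width: 0.0232
gripper_force: 69.9
```

Call:
carry_out([
  [-0.05,0,0,0,10],
  [-0.1,0,0,0,10],
  [-0.1,0,0,0,10],
])

```text
t: 10.95
tcp_pos: [0.5775, -0.0946, 0.1469]
ee_rot: [[0.995, -0.103, -0.0], [-0.103, -0.995, -0.0], [-0.0, 0.0, -1.0]]
ft_force: [1.5, -0.3, -2.0]
gripper_width: 0.0227
gripper_force: 69.8
```

```bash
python3 b.py
```

```text
t 10.95 board xy mm [ 49.7 -27.9] z 0.1469 yaw rel -0.03 F board [ 1.6 -0.1] -2.0 tilt [-0.0001 -0.    ]
```

Call:
carry_out([
  [-0.05,0,0,0,10],
  [-0.1,0,0,0,10],
  [-0.1,0,0,0,10],
])

```text
t: 11.25
tcp_pos: [0.5765, -0.0945, 0.1469]
ee_rot: [[0.995, -0.103, -0.0], [-0.103, -0.995, -0.0], [-0.0, 0.0, -1.0]]
ft_force: [1.6, 0.1, -2.8]
gripper_width: 0.023
gripper_force: 69.9
```

Call:
carry_out([
  [-0.05,0,0,0,10],
  [-0.1,0,0,0,10],
  [-0.1,0,0,0,10],
])

```text
t: 11.55
tcp_pos: [0.5758, -0.0944, 0.1469]
ee_rot: [[0.995, -0.103, 0.0], [-0.103, -0.995, -0.0], [0.0, -0.0, -1.0]]
ft_force: [2.9, 0.8, -3.8]
gripper_width: 0.0233
gripper_force: 69.7
```

Call:
carry_out([
  [-0.05,0,0,0,10],
  [-0.1,0,0,0,10],
  [-0.1,0,0,0,10],
])

```text
t: 11.85
tcp_pos: [0.5752, -0.0944, 0.1471]
ee_rot: [[0.995, -0.103, 0.001], [-0.103, -0.995, -0.0], [0.001, -0.0, -1.0]]
ft_force: [4.0, -0.4, -4.5]
gripper_width: 0.023
gripper_force: 69.7
```

Call:
carry_out([
  [-0.05,0,0,0,10],
  [-0.1,0,0,0,10],
  [-0.1,0,0,0,10],
])

```text
t: 12.15
tcp_pos: [0.5747, -0.0943, 0.1474]
ee_rot: [[0.995, -0.103, 0.003], [-0.103, -0.995, -0.0], [0.003, -0.0, -1.0]]
ft_force: [6.6, 0.2, -3.6]
gripper_width: 0.0233
gripper_force: 69.8
```

Call:
carry_out([
  [-0.05,0,0,0,10],
  [-0.1,0,0,0,10],
  [-0.1,0,0,0,10],
  [-0.1,0,0,0,10],
])

```text
t: 12.55
tcp_pos: [0.5743, -0.0943, 0.1477]
ee_rot: [[0.995, -0.103, 0.004], [-0.103, -0.995, -0.0], [0.004, -0.0, -1.0]]
ft_force: [6.8, 0.1, -3.7]
gripper_width: 0.023
gripper_force: 69.7
```

```bash
python3 b.py; python3 - <<'E'
from h import *
s=snap('side'); a=s['pixels'][170:280,240:395]
cv2.imwrite('pics/s7.png',cv2.resize(cv2.cvtColor(a,cv2.COLOR_RGB2BGR),None,fx=5,fy=5,interpolation=cv2.INTER_CUBIC))
E
```

```text
t 12.55 board xy mm [ 46.5 -28. ] z 0.1477 yaw rel -0.07 F board [6.7 0.7] -3.7 tilt [ 0.0043 -0.0004]
```

View pics/s7.png

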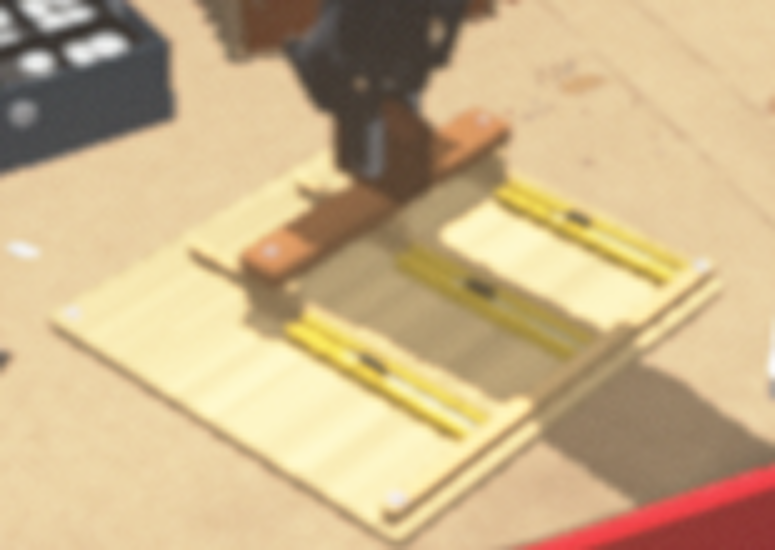

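All cutters stand with their near ends at the stop ((465,430), (580,350), (675,275)) and flush with their rails. Numeric check with the rake still pressing.

```bash
cat > y.py <<'E'
from h import *
import sys
p=np.load('board.npy');c,s_=np.cos(p[2]),np.sin(p[2]); n=sys.argv[1]
s=snap(n); I=cv2.cvtColor(s['pixels'],cv2.COLOR_RGB2HSV)
H,S,V=[I[...,i] for i in range(3)]
m=((S>150)&(H>20)&(H<34)).astype('uint8'); k,lab,stt,_=cv2.connectedComponentsWithStats(m)
for i in range(1,k):
    if stt[i,4]<25: continue
    vu=np.argwhere(lab==i); P=np.array([unproj(s,(u,v),.019)[:2]-p[:2] for v,u in vu])@np.array([[c,-s_],[s_,c]])*1000
    if abs(P).max()>200: continue
    (cx,cy),(w,h),a=cv2.minAreaRect(P.astype(np.float32)); X=P-P.mean(0); e=np.linalg.svd(X,full_matrices=False)[2][0]
    print(n,stt[i,4],'x',P[:,0].min().round(),P[:,0].max().round(),'mean y',P[:,1].mean().round(1),'ang',np.degrees(np.arctan(e[1]/e[0])).round(1),'rect',round(w),round(h))
E
python3 y.py side
```

```text
side 45 x -12.0 28.0 mean y -113.2 ang -6.6 rect 18 40
side 31 x -93.0 -20.0 mean y -106.0 ang -1.5 rect 10 73
side 75 x -92.0 25.0 mean y -22.2 ang -6.4 rect 18 117
side 97 x -92.0 30.0 mean y 65.5 ang -5.8 rect 18 122
```

Call:
carry_out([
  [0.5,0,0,0,10],
  [1.2,0,0,0,10],
  [1.8,0,-1,0,10],
  [1.8,0,-3.5,0,10],
  [1.8,0,-6,0,10],
  [1.8,5,-6,0,10],
  [1.8,10,-6,0,10],
  [1.8,15,-6,0,10],
  [1.8,20,-6,0,10],
  [1.8,25,-6,0,10],
])

```text
t: 13.65
tcp_pos: [0.5643, -0.3464, 0.2074]
ee_rot: [[0.995, -0.102, -0.001], [-0.102, -0.995, 0.0], [-0.001, -0.0, -1.0]]
ft_force: [0.3, 0.2, -2.6]
gripper_width: 0.0236
gripper_force: 69.8
```

```bash
python3 b.py; python3 y.py top;python3 y.py side
```

```text
t 13.65 board xy mm [  62.3 -279.7] z 0.2074 yaw rel 0.01 F board [0.2 0.2] -2.6 tilt [-0.0008  0.0004]
top 55 x -2.0 26.0 mean y 58.5 ang -1.1 rect 28 14
top 56 x -4.0 26.0 mean y -29.2 ang -0.5 rect 13 30
top 56 x -3.0 26.0 mean y -116.5 ang 0.3 rect 28 14
side 42 x -12.0 25.0 mean y -112.9 ang -9.0 rect 18 38
side 33 x -93.0 -20.0 mean y -105.8 ang -1.8 rect 9 73
side 81 x -92.0 27.0 mean y -22.3 ang -6.2 rect 18 119
side 85 x -92.0 27.0 mean y 65.9 ang -5.8 rect 18 119
```

Seen from the top, cutter y is 58.5 / -29.2 / -116.5 mm against homes 59 / -29 / -117, and angles are within 1°. Put the rake back.

Call:
carry_out([
  [-2,1.5,0,-5,10],
  [-4,3.5,0,-11,10],
  [-5,4.4,0,-18.6,10],
  [-5,4.4,2,-18.6,10],
  [-5,4.4,4,-18.6,10],
  [-5,4.4,5.5,-18.6,10],
  [-5,4.4,6.5,-18.6,10],
  [-5,4.4,7,-18.6,10],
  [-5,4.4,7.2,-18.6,10],
  [-5,4.4,7.2,-18.6,10],
])

```text
t: 14.75
tcp_pos: [0.511, -0.3832, 0.1351]
ee_rot: [[0.975, 0.22, 0.0], [0.22, -0.975, -0.0], [0.0, 0.0, -1.0]]
ft_force: [0.3, -0.1, -3.6]
gripper_width: 0.0228
gripper_force: 70.3
```

Call:
carry_out([
  [0,0,0.05,0,10],
  [0,0,0.1,0,10],
  [0,0,0.15,0,10],
  [0,0,0.2,0,10],
  [0,0,0.2,0,10],
])

```text
t: 15.25
tcp_pos: [0.5108, -0.3833, 0.1334]
ee_rot: [[0.975, 0.22, 0.0], [0.22, -0.975, -0.0], [0.0, 0.0, -1.0]]
ft_force: [0.2, 0.5, 0.9]
gripper_width: 0.023
gripper_force: 70.9
```

Touching the bench. Release: open, then straight up.

Call:
carry_out([
  [0,0,0,0,40],
  [0,0,0,0,70],
  [0,0,0,0,100],
  [0,0,0,0,100],
  [0,0,0,0,100],
  [0,0,0,0,100],
  [0,0,0,0,100],
  [0,0,-2,0,100],
  [0,0,-6,0,100],
  [0,0,-10,0,100],
])

```text
t: 16.25
tcp_pos: [0.5103, -0.3829, 0.2333]
ee_rot: [[0.975, 0.22, -0.002], [0.22, -0.975, 0.001], [-0.001, -0.001, -1.0]]
ft_force: [0.9, -0.9, -0.4]
gripper_width: 0.0857
gripper_force: 0.0
```

Call:
carry_out([
  [0,0,-5,0,100],
  [-5,5,-8,0,100],
  [-5,10,-8,0,100],
  [-5,10,-8,0,100],
  [-5,10,-8,0,100],
])

```text
t: 16.75
tcp_pos: [0.4819, -0.4958, 0.3131]
ee_rot: [[0.977, 0.215, -0.0], [0.215, -0.977, -0.003], [-0.001, 0.002, -1.0]]
ft_force: [-0.7, 0.2, -0.1]
gripper_width: 0.085
gripper_force: 0.0
```

```bash
python3 b.py; python3 y.py top; python3 - <<'E'
from h import *
# rake head seen by the side camera vs. model standing at the release pose
s=snap('side'); I=cv2.cvtColor(s['pixels'],cv2.COLOR_RGB2HSV)
a=np.radians(12.7);c,q=np.cos(a),np.sin(a)
for y in(-.088,.088):
    u,v=proj(s,[.5108-q*y,-.3833+c*y,.044])[0]; r=s['pixels'][int(v)-3:int(v)+4,int(u)-3:int(u)+4].astype(int)
    b=r[...,2]; k=np.unravel_index(b.argmax(),b.shape); print('dot pred',u.round(1),v.round(1),'found',int(u)-3+k[1],int(v)-3+k[0],'rgb',r[k],'around',np.median(r,axis=(0,1)))
E
```

```text
t 16.75 board xy mm [  -4.5 -436.8] z 0.3131 yaw rel 18.27 F board [-0.7  0.1] -0.1 tilt [-0.0004 -0.0025]
top 55 x -2.0 26.0 mean y 58.5 ang -1.1 rect 28 14
top 58 x -4.0 26.0 mean y -29.0 ang -1.2 rect 14 30
top 60 x -5.0 26.0 mean y -116.8 ang -2.2 rect 14 32
dot pred 391.7 163.6 found 392 160 rgb [230 202 161] around [142.  96.  72.]
dot pred 377.1 188.9 found 377 189 rgb [222 176 145] around [220. 156. 104.]
```

The rake stands where I released it: the left dot matches at (377,189), while the right dot is hidden behind the grip. The cutters are in place, so I hand in.

```bash
python3 -c "
from h import *
print(workorder.sign_off())"
```

```text
the job is handed in; nothing more can be done
None
```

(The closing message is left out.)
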